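# Lock the slicer's blade cassette with a flat driver

## Robot

A 7-joint arm with a two-finger parallel gripper is mounted at the origin on a cart in front of the work surface, level with it; the furniture and walls round the work are solid. World frame = base frame: x ahead of the robot, y to its left, z up, the work surface at z = 0. Lengths are in m, angles in rad, forces in N, time in s.
With the tool pointing down it reaches from about 0.4 to 0.85 m from the base axis. Payload 4.5 kg.
Tool frame: the origin (TCP) lies at the very end of the fingers, on their centre line; the grasp point (between the pads) lies 19 mm behind it (tcp_to_grasp is the z of the grasp point in the tool frame, in m); z points along the fingers, y is the line along which they close (so a half turn about z gives the same grasp; the last joint's range is limited). The gripper opens to 88 mm and grips with 3 to 60 N. Pads are 18 mm wide; open, the fingers measure 123 mm over their backs; the gripper's body (75 mm by 187 mm) begins 45 mm behind the grasp point.
Start: joints at [-1.271, 0.689, -0.195, 1.565, 0.157, 0.902, -0.215], TCP at [0.164, 0.603, 0.239] pointing down, gripper open.
Joint ranges: [-3.01, 3.01], [-0.46, 2.08], [-1.47, 1.51], [0.13, 2.56], [-1, 4.14], [0.04, 2.09], [-2.66, 2.66]. Speed limits (rad/s): [2.57, 2.57, 3.14, 3.14, 3.14, 3.14, 3.14].

## Interface

Orientations are given as a unit quaternion [x, y, z, w].
In Python, from plant import * gives the robot as it stands. The module is installed in compiled form; this text tells all that it offers.
- The arm moves only by the shell command python3 -m jog 'ROWS' [OPENING] [FORCE]. ROWS is JSON, a list that holds one entry, the list of rows, each a list of 6 numbers: the shift along the tool's x, y, z in m, then the turn, a rotation vector about the tool's x, y, z in rad. In form: [[[dx, dy, dz, ax, ay, az], ...]]. A call has 1 to 12 rows; each row shifts and turns the commanded pose from where the row before left it, along the tool's axes as they then stand; what a row does not reach is not made up. A row lasts 1/8 s, in which the tool goes at most 62.5 mm and 10.7 degrees, less where a joint would pass 70% of its speed; a pose out of reach is approached as far as the arm can. A call with a gripper value outside its range is refused whole. OPENING is the finger opening in m, from 0 to 0.0881, set as the call begins (- or left out, the last holds). The fingers move at their own pace and stop on an object; FORCE is the grip in N (left out, the last holds). Time passes only in rows, so rows that do not move let the fingers close. It gives the time, the measured TCP pose, the force, the opening and the grip force at its end, in the units of the state.
- get_state(): the state, without advancing time (a new reading comes with each control period).
- snapshot(name): name is "scene" or "top" or "wrist"; returns a dict with "frame" (384x512x3 uint8, red, green, blue), "mtx" (3x3 intrinsics, pixels), "D" ([k1, k2, p1, p2, k3] as OpenCV has them; the pictures are not rectified), "xyz" and "orientation" of the camera in the world; the wrist camera has in their place "mount" (4x4, takes a point from camera to tool coordinates, whose origin is the TCP and whose axes are the flange's). Camera axes: x right, y down, z forward; pixel columns grow to the right and rows downward; lengths in m; the calibration is good to about 2 mm. A picture is of the moment at which its call begins: read the wrist's pose just before it. There is no depth.
- finish_job(): hands the job in; it is judged then, once.
The state is a dict: "clock": time; "q": joint angles; "qd": joint speeds; "joint_torque": joint torques, N m; "tool_pos": TCP position; "eef_rot": TCP orientation; "contact_force": force on the tool from outside, world axes, zero at the start; "moment": the same for the moment, N m; "opening": opening from 0.0 (shut) to 1.0 (fully open); "finger_force": force on a finger pad.
Only numpy, scipy, OpenCV 4.12 (cv2) and the standard library are available. Lean on these libraries where they do the work, as an engineer would, in place of code of your own. Each camera call takes 0.05 s, during which the arm holds its last target. There are 200 camera calls.

## Task

Take the flat driver out of its wooden stand, seat its blade in the slotted cam screw of the vegetable slicer and, keeping it seated, turn the screw clockwise until you feel the cam clamp the steel blade cassette tight: snug, but not forced. Use only the driver on the slicer, leave the other things where they are, and finish with the driver standing in its stand again, let go.

Things in the scene. Friction and masses are not known exactly. Their poses are not given: they have to be found in the camera images.
- driver: flat driver standing blade down in the stand, 118 mm tall, 90 g. Origin at the middle of the blade's lower edge, z up along the shank. Blade 16 mm wide (x), 3 mm thick (y), 14 mm long; then a round shank 10 mm thick up to z = 52 mm; then a shoulder 32 x 22 mm up to z = 58 mm; then the handle. Blade and handle are the same after a half turn about z
- stand: wooden block fixed to the worktop, 64 x 56 x 60 mm (x, y, z); origin at the centre of its underside. An upright oblong hole in the middle of its top, 20 mm along x, 14 mm along y, 56 mm deep, takes the driver's blade (wide along x) and shank; the shoulder rests on the top, so the blade's edge then stands 8 mm above the worktop
- slicer: white vegetable slicer fixed to the worktop, 110 x 250 x 36 mm, long axis y, with a handle loop at its -y end; origin at the centre of its underside. The ribbed feed plate is at -y, the steel landing plate at +y, the slotted cam screw in the gap between them at x = y = 0, and the cassette between screw and landing plate
- cam_screw: steel cam screw of the slicer: round head 27 mm across with a straight open slot, 5 mm wide and 6 mm deep, right across it along the screw's x axis. Origin on the screw's upright axis at the floor of the slot, 31 mm above the worktop. It starts 0 to 0.15 rad from fully open and clamps clockwise seen from above, 2.0 rad at most. It stays at its height and where it is left
- cassette: steel blade cassette, a flat bar 82 x 24 x 11 mm (x, y, z) lying loose across the slicer; origin at the centre of its underside, 16 mm above the worktop. The cam under the screw's head pushes it along the slicer's +y, 5 to 6 mm per rad, against a stop hidden under the landing plate. It is clamped above 6 N; more than 40 N would bend it
- kitchen_timer: red and white kitchen timer, 63 x 63 x 56 mm, bystander; origin at the centre of its underside
- garlic: garlic bulb, 60 x 60 x 59 mm, bystander; origin at its underside
- espresso_cup: green and white espresso cup, 64 x 89 x 48 mm, bystander; origin at the centre of its underside
- teaspoon: teaspoon, 130 x 27 x 11 mm, bystander lying near the worktop's front edge; origin at its underside
- driver_grip (a point): middle of the driver's black handle, on its axis 90 mm above the blade's edge; axes as the driver's. The handle is flat-sided, 30 mm wide (x), 20 mm thick (y), from z = 56 to 118 mm of the driver: grip it here across its flats (along y)
- screw_top (a point): centre of the cam screw's head at its top, 6 mm above the slot floor, 1 mm above the slicer's rails. Turning the screw free takes about 0.06 N m. After 0.1 to 1.2 rad, different each time and not visible, the cassette meets its stop and the torque climbs by about 1.8 N m per rad; 0.25 N m on the driver clamps with about 20 N, more than 0.4 N m forces it

How it is judged:
On the way, in this order (a step that is already met when the one before it is completed fails the run):
1. the driver's blade is seated in the screw's slot (z of driver in the frame of cam_screw below 0.003 m and horizontal distance between driver and cam_screw below 0.006 m and angle between the x axis of driver and the x axis of cam_screw, either way round below 0.25 rad and angle between driver's own z axis and vertical below 0.15 rad), for 0.2 s.
2. the cam clamps the cassette with the blade still seated in the slot (contact force between cam_screw and cassette above 6 N and z of driver in the frame of cam_screw below 0.0045 m and horizontal distance between driver and cam_screw below 0.007 m), for 0.2 s.
At the end, for the whole second after the job is handed in: the cam presses the cassette against its stop with more than 6 N, and the driver stands released and at rest in the stand's hole: upright within 0.15 rad, within 8 mm of the hole's axis, its blade edge less than 14 mm above the worktop (contact force between cam_screw and cassette above 6 N and horizontal distance between driver and stand below 0.008 m and height (world z) of driver below 0.014 m and angle between driver's own z axis and vertical below 0.15 rad and linear speed of driver below 0.02 m/s); the robot touches nothing.
It fails at once if the cassette is clamped with more than 40 N (forced) (contact force between cam_screw and cassette above 40 N).
It fails at once if the driver is pressed on the slicer or its screw with more than 80 N (contact force between driver and slicer above 80 N).
It fails at once if the gripper or arm touches the slicer, its screw or the cassette (contact force between any of the fingers, the arm and slicer above 1 N or contact force between the fingers and cassette above 1 N).
It fails at once if a bystander is moved by more than 30 mm (distance of any of kitchen_timer, garlic, espresso_cup, teaspoon from where it was at the start of the episode above 0.03 m).
It also fails if it takes over 67 s, if anything falls off the work surface, if the arm or the gripper's body presses on something with over 40 N, if the wrist force passes 120 N, or if a joint passes its speed limit or range.

## Working session

There is one attempt and no reset: what is moved stays moved. The work goes in short steps, Python scripts to look and compute and a shell command to move; the robot and the scene stay as the last step left them, time stands still between calls to the robot, and variables do not carry over. Pictures are saved under pics/ and viewed, at most 11 in all, crops included, and the job is handed in when it is done.

```bash
mkdir -p pics; cat > h.py <<'E'
from plant import *
import numpy as np, cv2
from scipy.spatial.transform import Rotation as R
def snap(n,f):
    s=get_state(); d=snapshot(n); cv2.imwrite('pics/'+f+'.png',d['frame'][:,:,::-1]); 
    if 'mount' in d:
        T=np.eye(4);T[:3,:3]=R.from_quat(s['eef_rot']).as_matrix();T[:3,3]=s['tool_pos'];M=T@np.array(d['mount'])
        Rc,t=M[:3,:3],M[:3,3]
    else:
        o=np.array(d['orientation'],float); t=np.array(d['xyz'])
        Rc=R.from_quat(o).as_matrix() if o.size==4 else o.reshape(3,3)
    np.savez('pics/'+f+'.npz',K=d['mtx'],D=d['D'],R=Rc,t=t,im=d['frame'])
def ray(f,uv,z):
    c=np.load('pics/'+f+'.npz'); p=cv2.undistortPoints(np.array(uv,float).reshape(-1,1,2),c['K'],c['D']).reshape(-1,2)
    v=np.c_[p,np.ones(len(p))]@c['R'].T; return c['t']+v*((z-c['t'][2])/v[:,2])[:,None]
def proj(f,P):
    c=np.load('pics/'+f+'.npz'); Rw=c['R'].T
    return cv2.projectPoints(np.array(P,float).reshape(-1,1,3),cv2.Rodrigues(Rw)[0],-Rw@c['t'],c['K'],c['D'])[0].reshape(-1,2)
E
python3 - <<'E'
from h import *
np.set_printoptions(precision=4,suppress=True)
print(get_state())
for n in('scene','top','wrist'): snap(n,n+'0'); c=np.load('pics/%s0.npz'%n); print(n,c['t'],c['R'].round(3).tolist(),c['K'].round(1).tolist())
a=[cv2.imread('pics/%s0.png'%n) for n in('scene','top')]
cv2.imwrite('pics/b.png',cv2.resize(a[0],(800,600))); cv2.imwrite('pics/c.png',cv2.resize(a[1],(800,600)))
E
```

```text
{'clock': 0.0, 'q': array([-1.2712,  0.69  , -0.1945,  1.5663,  0.1573,  0.9025, -0.2151]), 'qd': array([ 0.0014,  0.0002, -0.0004,  0.0003, -0.0001,  0.0008,  0.0011]), 'joint_torque': array([  0.0001, -52.757 ,  -1.2666, -15.3429,  -0.0525,   0.0065,
         0.0002]), 'tool_pos': array([0.164 , 0.6025, 0.2379]), 'eef_rot': array([ 0.1325,  0.9912, -0.0009, -0.0001]), 'contact_force': array([ 0.7989, -0.6084, -0.0079]), 'moment': array([ 0.0626,  0.0028, -0.0049]), 'finger_force': 0.0, 'opening': 1.004189114643691}
scene [-0.1467 -0.5614  0.6723] [[0.669, -0.402, 0.625], [-0.743, -0.343, 0.574], [-0.017, -0.849, -0.529]] [[385.4, 0.0, 253.8], [0.0, 385.4, 202.7], [0.0, 0.0, 1.0]]
top [0.4769 0.089  1.1806] [[-0.022, -0.996, 0.088], [-1.0, 0.024, 0.015], [-0.017, -0.088, -0.996]] [[395.5, 0.0, 258.7], [0.0, 395.5, 197.0], [0.0, 0.0, 1.0]]
wrist [0.0885 0.6234 0.3841] [[0.263, 0.92, 0.29], [0.965, -0.251, -0.08], [-0.0, 0.301, -0.954]] [[326.9, 0.0, 256.1], [0.0, 326.9, 190.3], [0.0, 0.0, 1.0]]
```

View pics/c.png

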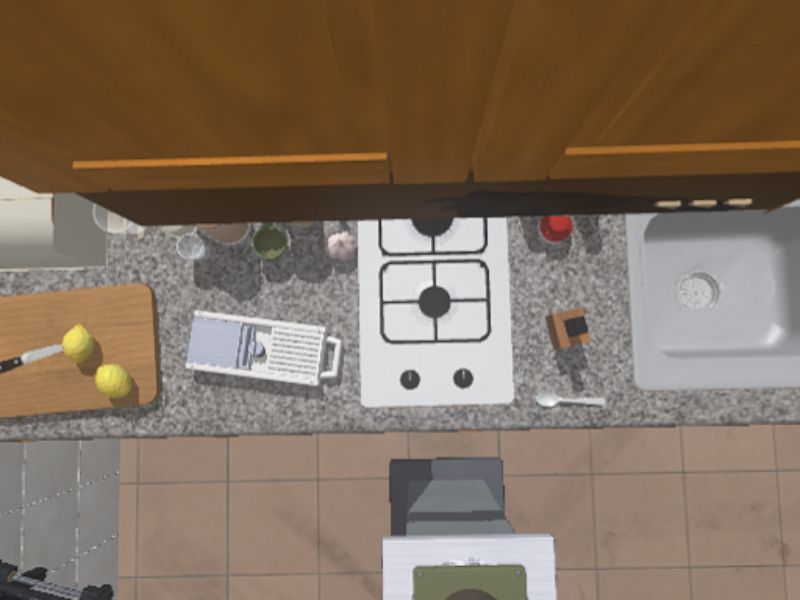

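View pics/b.png

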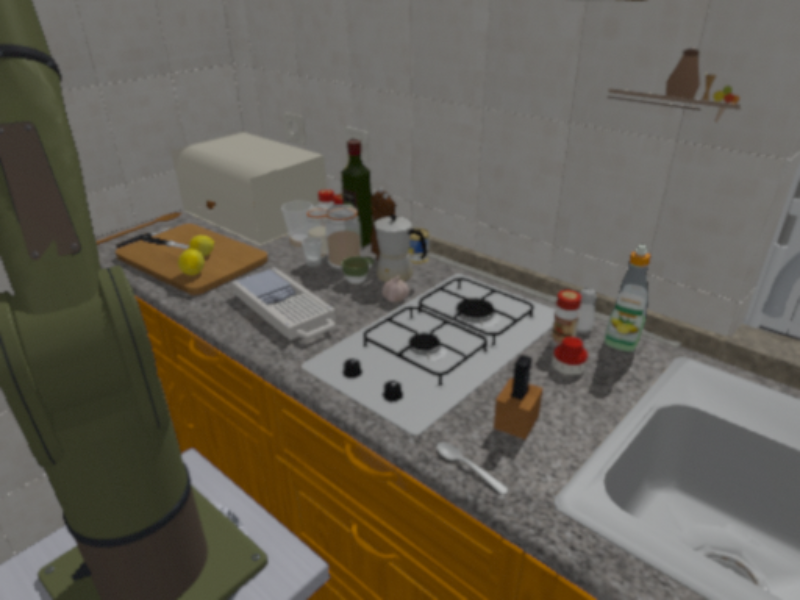

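The top view shows the stand with the driver at about (570,328) and the slicer's screw at (257,349), both in the 800 px view. The scene view agrees. Next I enlarge both areas.

```bash
python3 - <<'E'
from h import *
im=cv2.imread('pics/top0.png')
a=cv2.resize(im[190:260,110:230],None,fx=6.6,fy=6.6,interpolation=cv2.INTER_CUBIC)[:299*2]
b=cv2.resize(im[190:235,335:395],None,fx=6.6,fy=6.6,interpolation=cv2.INTER_CUBIC)
c=np.zeros((800,800,3),np.uint8); print(a.shape,b.shape)
o=np.zeros((600,800,3),np.uint8)
a=cv2.resize(im[190:255,112:226],(798,455),interpolation=cv2.INTER_CUBIC)
cv2.imwrite('pics/d.png',a)
b=cv2.resize(im[185:239,330:402],(720,540),interpolation=cv2.INTER_CUBIC); cv2.imwrite('pics/e.png',b)
E
```

```text
(462, 792, 3) (297, 396, 3)
```

View pics/e.png

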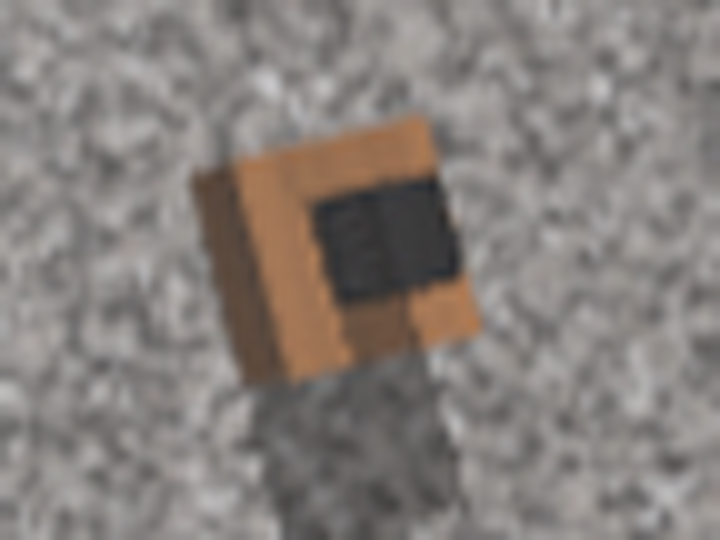

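Stand top corners in the crop are (237,160), (427,117), (482,328) and (290,383). The handle's top face has corners at (380,192), (438,180), (462,275) and (400,292).

```bash
python3 - <<'E'
from h import *
np.set_printoptions(precision=4,suppress=True)
f=lambda a:np.array(a)/10+[329.55,184.55]
s=ray('top0',f([(237,160),(427,117),(482,328),(290,383)]),.06); print(s,s.mean(0))
for a,b in((0,1),(1,2),(3,2),(0,3)): d=s[b]-s[a]; print(np.linalg.norm(d),np.arctan2(d[1],d[0]))
h=ray('top0',f([(380,192),(438,180),(462,275),(400,292)]),.126); print(h.mean(0)); d=h[2]-h[1]; print(np.linalg.norm(d),np.arctan2(d[1],d[0]))
t=R.from_quat(get_state()['eef_rot']).as_matrix(); print(t)
E
```

```text
[[ 0.5601 -0.1612  0.06  ]
 [ 0.5711 -0.2152  0.06  ]
 [ 0.5111 -0.2278  0.06  ]
 [ 0.4968 -0.1733  0.06  ]] [ 0.5348 -0.1944  0.06  ]
0.05511964167411351 -1.3709592295773816
0.061268785775443826 -2.9349798634954536
0.056296092514057545 -1.314966895038505
0.06442139858908366 -2.9522039903952084
[ 0.5342 -0.194   0.126 ]
0.025910931816003503 -2.9424256196989385
[[-0.9649  0.2626 -0.0003]
 [ 0.2626  0.9649 -0.0013]
 [-0.0001 -0.0013 -1.    ]]
```

View pics/d.png

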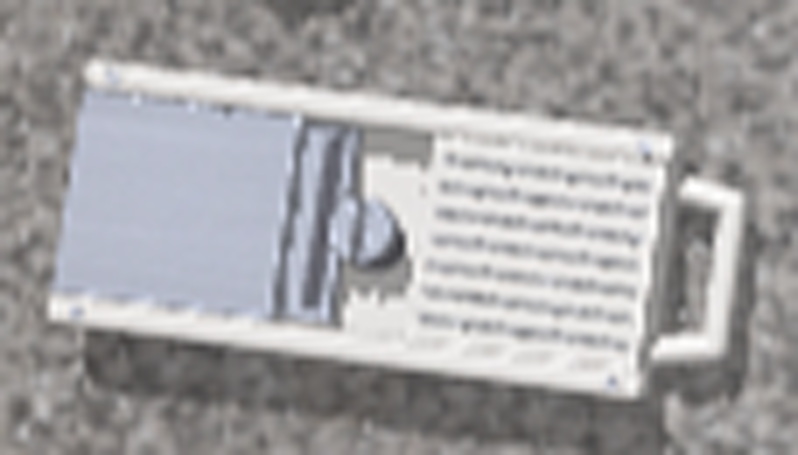

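Stand is at (0.534,-0.194), driver x-axis yaw about 0.20 rad, and the sizes agree (62 x 56 mm, heights consistent). The screw head is at about (370,232) in the crop; I'll measure it from near later. I move toward the stand.

```bash
python3 -m jog '[[[-0.035,-0.042,0,0,0,0],[-0.035,-0.042,0,0,0,0],[-0.035,-0.042,0,0,0,0],[-0.035,-0.042,0,0,0,0],[-0.035,-0.042,0,0,0,0],[-0.035,-0.042,0,0,0,0],[-0.035,-0.042,0,0,0,0],[-0.035,-0.042,0,0,0,0],[-0.035,-0.042,0,0,0,0],[-0.035,-0.042,0,0,0,0]]]' 0.06 20; python3 - <<'E'
from h import *
f=lambda a:np.array(a)/7+[111.57,189.57]
c=ray('top0',f([(95,72),(55,312),(640,385),(670,140)]),.035); print(c,c.mean(0))
for a,b in((2,1),(3,0),(1,0)): d=c[b]-c[a]; print(np.linalg.norm(d),np.arctan2(d[1],d[0]))
print(ray('top0',f([(370,232)]),.037)); print(get_state()['q'])
E
```

```text
clock: 1.4
tool_pos: [0.3922, 0.1043, 0.2388]
eef_rot: [0.132, 0.991, 0.0, 0.0]
contact_force: [1.4, 0.3, 0.7]
opening: 0.681
finger_force: 0.0
[[0.5795912  0.4968022  0.035     ]
 [0.48019463 0.51264983 0.035     ]
 [0.44484839 0.27012996 0.035     ]
 [0.54561008 0.25668322 0.035     ]] [0.51256108 0.3840663  0.035     ]
0.24508212304093496 1.4260695674636554
0.24251152718405108 1.4302120700238763
0.10065199452606137 -0.15810773002740217
[[0.5102473  0.38120065 0.037     ]]
[-0.18502789  0.42401645 -0.27051219  2.18387238  0.2094003   0.55681504
  0.69424382]
```

```bash
python3 -m jog '[[[-0.036,-0.042,0,0,0,0],[-0.036,-0.042,0,0,0,0],[-0.036,-0.042,0,0,0,0],[-0.036,-0.042,0,0,0,0],[-0.036,-0.042,0,0,0,0],[-0.036,-0.041,0,0,0,0],[0,0,0,0,0,-0.155],[0,0,0,0,0,-0.155],[0,0,0,0,0,-0.155],[0,0,0,0,0,0],[0,0,0,0,0,0]]]' ; python3 - <<'E'
from h import *
print(get_state()['q']); snap('wrist','w1')
im=cv2.imread('pics/w1.png'); cv2.imwrite('pics/w1b.png',cv2.resize(im,(800,600),interpolation=cv2.INTER_CUBIC))
E
```

```text
clock: 2.78
tool_pos: [0.5339, -0.193, 0.2386]
eef_rot: [-0.098, 0.995, 0.0, -0.0]
contact_force: [-0.2, -0.9, 0.9]
opening: 0.684
finger_force: 0.0
[ 0.52094498  0.63602071 -0.43005933  1.73442347  0.3372497   0.84532849
  1.70612023]
```

View pics/w1b.png

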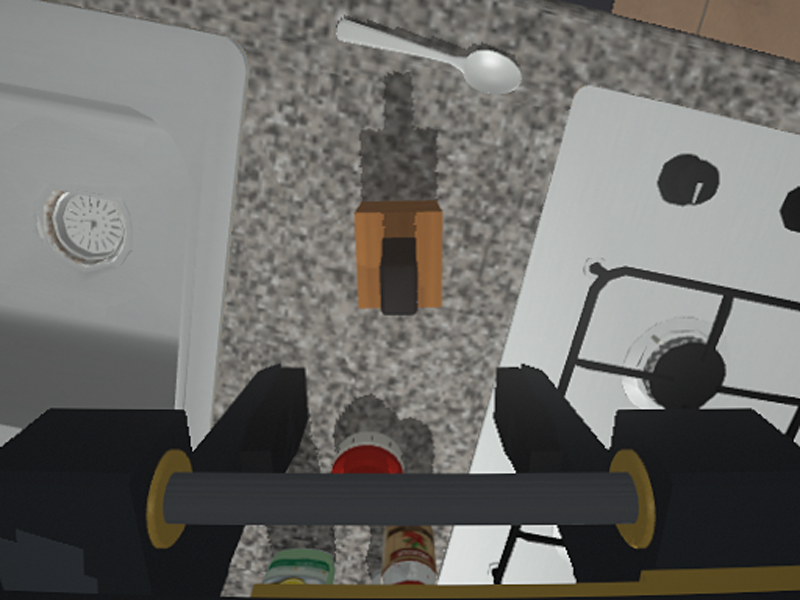

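The wrist view shows the handle's top face at about (382..417, 278..314), square to the fingers. I check its position.

```bash
python3 - <<'E'
from h import *
f=lambda a:(np.array(a)+.5)*.64-.5
q=ray('w1',f([(382.5,278),(416,278),(417.5,314.5),(382,314.5)]),.126); print(q,q.mean(0))
q=ray('w1',f([(356,211),(442,211),(442,307),(358,307)]),.06); print(q,q.mean(0))
for a,b in((0,3),(1,2)): d=q[b]-q[a]; print(np.linalg.norm(d),np.arctan2(d[1],d[0]))
im=cv2.imread('pics/w1.png')[120:210,215:295]; cv2.imwrite('pics/w1c.png',cv2.resize(im,(533,600),interpolation=cv2.INTER_CUBIC))
E
```

```text
[[ 0.52842309 -0.20321023  0.126     ]
 [ 0.52500631 -0.18596651  0.126     ]
 [ 0.54472448 -0.18103934  0.126     ]
 [ 0.54842586 -0.19972976  0.126     ]] [ 0.53664493 -0.19248646  0.126     ]
[[ 0.5066469  -0.22653142  0.06      ]
 [ 0.49604759 -0.17308727  0.06      ]
 [ 0.55867603 -0.15907563  0.06      ]
 [ 0.56962094 -0.21433648  0.06      ]] [ 0.53274787 -0.1932577   0.06      ]
0.06414395302202161 0.19128262123162004
0.0641766912752748 0.22010199708338096
```

View pics/w1c.png

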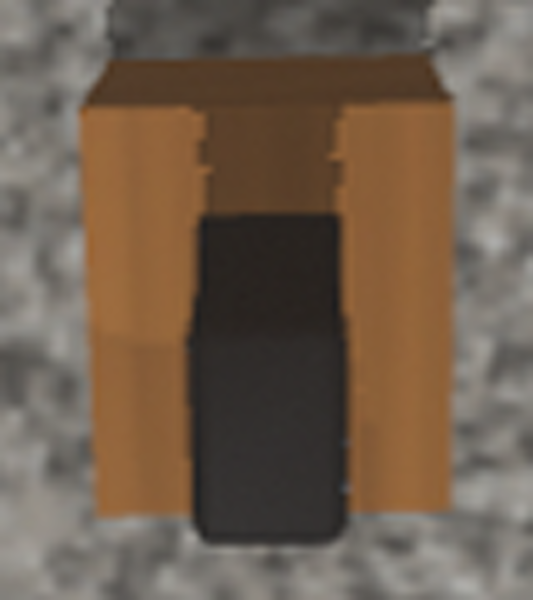

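Everything agrees: stand at (0.533,-0.193), yaw 0.205. The tool is on it, so I descend to TCP z 0.079 and grip.

```bash
python3 -m jog '[[[0,0,0.04,0,0,0],[0,0,0.04,0,0,0],[0,0,0.04,0,0,0],[0,0,0.0395,0,0,0],[0,0,0,0,0,0],[0,0,0,0,0,0]]]' && python3 -m jog '[[[0,0,0,0,0,0],[0,0,0,0,0,0],[0,0,0,0,0,0],[0,0,0,0,0,0],[0,0,0,0,0,0],[0,0,0,0,0,0]]]' 0.0 50
```

```text
clock: 3.58
tool_pos: [0.535, -0.193, 0.0804]
eef_rot: [-0.099, 0.995, -0.0, 0.001]
contact_force: [0.8, -0.6, 0.8]
opening: 0.684
finger_force: 0.0
clock: 4.32
tool_pos: [0.5341, -0.1932, 0.0794]
eef_rot: [-0.099, 0.995, -0.0, 0.0]
contact_force: [-0.7, -0.9, 2.4]
opening: 0.223
finger_force: 50.0
```

Gripped (19.6 mm). Lift, then carry to beside the screw for a near look.

```bash
python3 -m jog '[[[0,0,-0.03,0,0,0],[0,0,-0.04,0,0,0],[0,0,-0.045,0,0,0],[0,0,-0.045,0,0,0],[0,0,0,0,0,0]]]' && python3 -m jog '[[[-0.0094,0.0494,0,0,0,0],[-0.0094,0.0494,0,0,0,0],[-0.0094,0.0494,0,0,0,0],[-0.0094,0.0494,0,0,0,0],[-0.0094,0.0494,0,0,0,0],[-0.0094,0.0494,0,0,0,0],[-0.0094,0.0494,0,0,0,0],[-0.0094,0.0494,0,0,0,0],[-0.0094,0.0494,0,0,0,0],[-0.0094,0.0494,0,0,0,0],[0,0,0,0,0,-0.0],[0,0,0,0,0,0]]]' && python3 -m jog '[[[0,0,0,0,0,0.17],[0,0,0,0,0,0.17],[0,0,0,0,0,0],[0,0,0,0,0,0]]]'; python3 - <<'E'
from h import *
print(get_state()['q']); snap('wrist','w2')
im=cv2.imread('pics/w2.png'); cv2.imwrite('pics/w2b.png',cv2.resize(im,(800,600),interpolation=cv2.INTER_CUBIC))
E
```

```text
clock: 4.95
tool_pos: [0.5361, -0.1932, 0.2422]
eef_rot: [-0.099, 0.995, -0.001, 0.003]
contact_force: [0.4, 0.3, -1.5]
opening: 0.222
finger_force: 50.0
clock: 6.45
tool_pos: [0.5278, 0.3086, 0.2376]
eef_rot: [-0.1, 0.995, -0.001, -0.001]
contact_force: [-0.4, 0.1, -1.6]
opening: 0.218
finger_force: 50.0
clock: 6.95
tool_pos: [0.5286, 0.3086, 0.2389]
eef_rot: [0.07, 0.998, -0.001, -0.0]
contact_force: [-0.3, -0.3, -0.9]
opening: 0.227
finger_force: 50.0
[-0.44275541  0.67816525 -0.28686136  1.60250791  0.23015651  0.89525215
  0.61722536]
```

View pics/w2b.png

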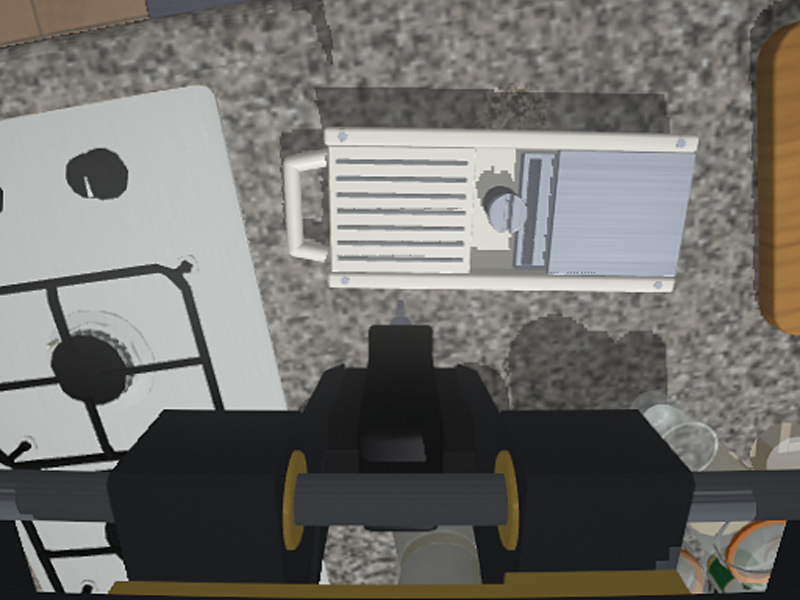

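The screw head is at about (507,212) with the slot nearly vertical in the picture; the driver's blade tip is at (401,312). I enlarge the head.

```bash
python3 - <<'E'
from h import *
im=cv2.imread('pics/w2.png')[110:162,295:355]; cv2.imwrite('pics/w2c.png',cv2.resize(im,(600,520),interpolation=cv2.INTER_CUBIC))
E
```

```text
(no output)
```

View pics/w2c.png

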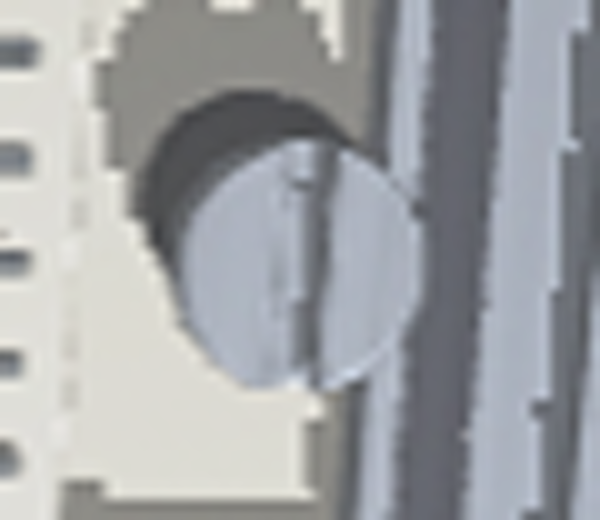

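Head outline in the crop: left 180, right 422, top 140, bottom 390, so the centre is about (302,264). The slot's right edge runs from (337,147) to (321,388).

```bash
python3 - <<'E'
from h import *
f=lambda a:np.array(a)/10+[294.55,109.55]
c=ray('w2',f([(302,264)]),.037)[0]; print('screw',c)
d=ray('w2',f([(180,264),(422,264),(302,140),(302,390)]),.037); print(np.linalg.norm(d[0]-d[1]),np.linalg.norm(d[2]-d[3]))
e=ray('w2',f([(321,388),(337,147)]),.037); v=e[1]-e[0]; a=np.arctan2(v[1],v[0]); print('slot yaw',a, a+np.pi,np.linalg.norm(v))
s=get_state(); t=R.from_quat(s['eef_rot']).as_matrix(); print('tool x yaw',np.arctan2(t[1,0],t[0,0]),t[2]); p=s['tool_pos']
tip=p+t[:,2]*.0714; print(p,tip,(proj('w2',[tip,tip-t[:,2]*.014])+.5)/.64)
u=np.array([-np.sin(a),np.cos(a)]); # offset of right edge midpoint from centre perpendicular to slot
print('edge offset',(e.mean(0)-c)[:2]@u,)
D=np.append(c[:2]-tip[:2],0); print('delta tool',t.T@D)
# slicer corners check via top-left etc
g=lambda a:(np.array(a)+.5)*.64-.5
q=ray('w2',g([(327,128),(698,138),(672,291),(330,288)]),.035); print(q,q.mean(0)); print([np.arctan2(*(q[j]-q[i])[[1,0]]) for i,j in((0,1),(3,2))])
E
```

```text
screw [0.50996887 0.38525702 0.037     ]
0.02583500416734871 0.026610968187387025
slot yaw 2.9978759475834624 6.139468601173256 0.025625599870883944
tool x yaw 3.00200307586758 [ 3.17100628e-04 -6.30617500e-04 -9.99999751e-01]
[0.52852158 0.30887338 0.23898287] [0.52849289 0.30883194 0.16758288] [[400.8904887  318.36125786]
 [400.92130783 329.50268658]]
edge offset -0.002911822684380491
delta tool [ 2.89773711e-02  7.31043228e-02 -3.69121319e-05]
[[0.43862255 0.27308688 0.035     ]
 [0.47776036 0.51602479 0.035     ]
 [0.58289821 0.49989054 0.035     ]
 [0.54626848 0.2555578  0.035     ]] [0.5113874 0.38614   0.035    ]
[np.float64(1.4110666794822462), np.float64(1.4219871695220843)]
```

Slot yaw matches the tool (2.998 against 3.002), and head diameter and slot width check out. I move over the screw and down to about 10 mm above the head, then look.

```bash
python3 -m jog '[[[0.0145,0.0365,0,0,0,0],[0.0145,0.0365,0,0,0,0],[0,0,0,0,0,0],[0,0,0.03,0,0,0],[0,0,0.03,0,0,0],[0,0,0.03,0,0,0],[0,0,0.028,0,0,0],[0,0,0,0,0,0],[0,0,0,0,0,0],[0,0,0,0,0,0]]]'; python3 - <<'E'
from h import *
s=get_state();print(s['tool_pos'],s['contact_force'],s['moment'])
snap('wrist','w3')
tip=s['tool_pos']-[0,0,.0714]; print(proj('w3',[tip,[.51,.3853,.037]]))
im=cv2.imread('pics/w3.png')[110:230,176:336]; cv2.imwrite('pics/w3b.png',cv2.resize(im,(800,600),interpolation=cv2.INTER_CUBIC))
E
```

```text
clock: 8.25
tool_pos: [0.5108, 0.3866, 0.1228]
eef_rot: [0.07, 0.998, 0.001, 0.001]
contact_force: [0.5, 0.6, -0.9]
opening: 0.22
finger_force: 50.0
[0.51084577 0.38660008 0.12276113] [ 0.51410674  0.55681804 -0.94701488] [0.03320454 0.01910245 0.03976351]
[[255.38380129 203.17417479]
 [253.47548489 195.81435835]]
```

View pics/w3b.png

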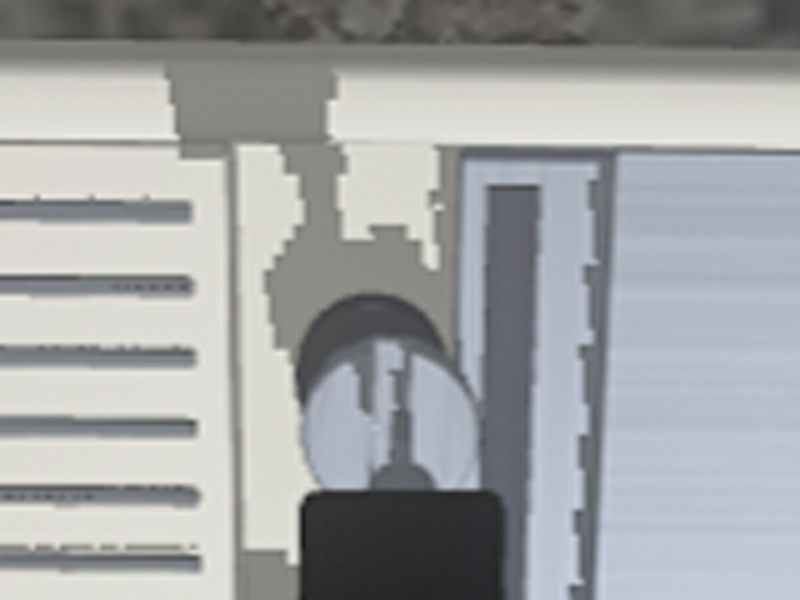

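The driver axis is at column 401 in the crop (handle 300..502, shank at 402). The head runs 302..482, so its centre and the slot are at about 392, and the tool must shift about -1.3 mm in y. I correct, then descend carefully.

```bash
python3 -m jog '[[[0,-0.0013,0,0,0,0],[0,0,0.005,0,0,0],[0,0,0.005,0,0,0],[0,0,0,0,0,0],[0,0,0,0,0,0]]]'; for i in 1 2; do python3 -c "
from h import *
s=get_state();print(s['tool_pos'],s['contact_force'],s['moment'])"; done;  python3 -m jog '[[[0,0,0.0015,0,0,0],[0,0,0.0015,0,0,0],[0,0,0,0,0,0]]]';
```

```text
clock: 8.93
tool_pos: [0.5097, 0.3849, 0.1111]
eef_rot: [0.07, 0.998, -0.0, -0.0]
contact_force: [0.6, -0.7, -2.0]
opening: 0.224
finger_force: 50.0
[0.509698   0.38494806 0.11108863] [ 0.61897855 -0.67126391 -2.01837079] [ 0.03888538  0.009148   -0.03124784]
[0.509698   0.38494806 0.11108863] [ 0.61897855 -0.67126391 -2.01837079] [ 0.03888538  0.009148   -0.03124784]
clock: 9.3
tool_pos: [0.5097, 0.3848, 0.1081]
eef_rot: [0.07, 0.998, -0.0, -0.0]
contact_force: [0.6, 0.2, -0.6]
opening: 0.227
finger_force: 50.0
```

Tip is at about 0.0367, no contact yet. Continuing down in small steps.

```bash
python3 -m jog '[[[0,0,0.001,0,0,0],[0,0,0.001,0,0,0],[0,0,0,0,0,0]]]' | egrep 'pos|force'; python3 -m jog '[[[0,0,0.001,0,0,0],[0,0,0.0005,0,0,0],[0,0,0,0,0,0]]]'| egrep 'pos|force'
```

```text
tool_pos: [0.5097, 0.3848, 0.1061]
contact_force: [0.5, 0.0, -1.1]
finger_force: 50.0
tool_pos: [0.5097, 0.3848, 0.1047]
contact_force: [-0.7, 0.1, -1.1]
finger_force: 50.0
```

```bash
python3 -m jog '[[[0,0,0.001,0,0,0],[0,0,0.0005,0,0,0],[0,0,0,0,0,0]]]' | egrep 'pos|force'; python3 -m jog '[[[0,0,0.0005,0,0,0],[0,0,0,0,0,0],[0,0,0,0,0,0]]]'| egrep 'clock|pos|force'; python3 -c "
from h import *
print(get_state()['moment'])"
```

```text
tool_pos: [0.5098, 0.3849, 0.1032]
contact_force: [-0.3, -0.1, -1.3]
finger_force: 50.0
clock: 10.8
tool_pos: [0.5098, 0.3849, 0.1027]
contact_force: [-0.9, 0.6, -1.5]
finger_force: 50.0
[ 0.03605946 -0.03475738  0.02731011]
```

The blade is seated (tip about 0.031). Now I turn clockwise in small steps, with a torque guard between the moves.

```bash
cat > chk.py <<'E'
from h import *
import sys
s=get_state(); t=R.from_quat(s['eef_rot']).as_matrix(); m=s['moment']
print('%.2f yaw %.3f mz %.3f mxy %.2f %.2f z %.4f xy %.4f %.4f F'%(s['clock'],np.arctan2(t[1,0],t[0,0]),m[2],m[0],m[1],s['tool_pos'][2],*s['tool_pos'][:2]),s['contact_force'].round(1))
sys.exit(abs(m[2])>0.13)
E
python3 chk.py
python3 -m jog '[[[0,0,0,0,0,0.04],[0,0,0,0,0,0.04],[0,0,0,0,0,0]]]'>/dev/null; python3 chk.py || exit
python3 -m jog '[[[0,0,0,0,0,0.04],[0,0,0,0,0,0.04],[0,0,0,0,0,0]]]'>/dev/null; python3 chk.py || exit
python3 -m jog '[[[0,0,0,0,0,0.03],[0,0,0,0,0,0.03],[0,0,0,0,0,0]]]'>/dev/null; python3 chk.py || exit
python3 -m jog '[[[0,0,0,0,0,0.03],[0,0,0,0,0,0.03],[0,0,0,0,0,0]]]'>/dev/null; python3 chk.py
```

```text
10.80 yaw 3.001 mz 0.027 mxy 0.04 -0.03 z 0.1027 xy 0.5098 0.3849 F [-0.9  0.6 -1.5]
11.18 yaw 2.920 mz 0.028 mxy -0.06 -0.00 z 0.1028 xy 0.5098 0.3849 F [-0.4  0.9 -1.5]False
False
```

```bash
sed -i 's/sys.exit(\(.*\))$/sys.exit(int(\1))/' chk.py
python3 -m jog '[[[0,0,0,0,0,0.04],[0,0,0,0,0,0.04],[0,0,0,0,0,0]]]'>/dev/null; python3 chk.py || exit
python3 -m jog '[[[0,0,0,0,0,0.03],[0,0,0,0,0,0.03],[0,0,0,0,0,0]]]'>/dev/null; python3 chk.py || exit
python3 -m jog '[[[0,0,0,0,0,0.03],[0,0,0,0,0,0.03],[0,0,0,0,0,0]]]'>/dev/null; python3 chk.py || exit
python3 -m jog '[[[0,0,0,0,0,0.03],[0,0,0,0,0,0.03],[0,0,0,0,0,0]]]'>/dev/null; python3 chk.py
```

```text
11.55 yaw 2.840 mz 0.040 mxy 0.01 0.02 z 0.1028 xy 0.5098 0.3850 F [-0.3 -0.1 -0.4]
11.93 yaw 2.781 mz 0.098 mxy 0.09 -0.00 z 0.1028 xy 0.5098 0.3850 F [ 0.8  0.6 -1.6]
12.30 yaw 2.721 mz 0.088 mxy 0.17 -0.04 z 0.1028 xy 0.5098 0.3850 F [ 1.   0.3 -0.8]
12.68 yaw 2.660 mz 0.055 mxy 0.25 -0.04 z 0.1028 xy 0.5098 0.3851 F [ 0.3  0.6 -1. ]
```

Engaged at about yaw 2.8, free torque about 0.06-0.09. Continuing with 0.06 rad steps.

```bash

python3 -m jog '[[[0,0,0,0,0,0.03],[0,0,0,0,0,0.03],[0,0,0,0,0,0]]]'>/dev/null; python3 chk.py || exit
python3 -m jog '[[[0,0,0,0,0,0.03],[0,0,0,0,0,0.03],[0,0,0,0,0,0]]]'>/dev/null; python3 chk.py || exit
python3 -m jog '[[[0,0,0,0,0,0.03],[0,0,0,0,0,0.03],[0,0,0,0,0,0]]]'>/dev/null; python3 chk.py || exit
python3 -m jog '[[[0,0,0,0,0,0.03],[0,0,0,0,0,0.03],[0,0,0,0,0,0]]]'>/dev/null; python3 chk.py || exit
python3 -m jog '[[[0,0,0,0,0,0.03],[0,0,0,0,0,0.03],[0,0,0,0,0,0]]]'>/dev/null; python3 chk.py
```

```text
13.05 yaw 2.600 mz 0.094 mxy 0.37 -0.10 z 0.1028 xy 0.5098 0.3851 F [-0.   1.5 -1.7]
13.43 yaw 2.541 mz 0.069 mxy 0.41 -0.12 z 0.1028 xy 0.5098 0.3851 F [ 0.5  1.9 -1.8]
13.80 yaw 2.480 mz 0.077 mxy 0.61 -0.20 z 0.1028 xy 0.5098 0.3851 F [ 1.2  2.9 -1.8]
14.18 yaw 2.421 mz 0.108 mxy 0.69 -0.22 z 0.1028 xy 0.5098 0.3851 F [ 1.7  2.8 -2.5]
14.55 yaw 2.361 mz 0.166 mxy 0.74 -0.28 z 0.1028 xy 0.5098 0.3851 F [ 0.4  2.5 -2.6]
```

Torque is starting to climb (0.166). I relieve the small side force with a 0.4 mm shift, then go on in finer steps.

```bash

python3 -m jog '[[[0.0002,0.0004,0,0,0,0],[0,0,0,0,0,0]]]'>/dev/null; python3 chk.py
python3 -m jog '[[[0,0,0,0,0,0],[0,0,0,0,0,0]]]'>/dev/null; python3 chk.py
python3 -m jog '[[[0,0,0,0,0,0.02],[0,0,0,0,0,0]]]'>/dev/null; python3 chk.py;python3 -m jog '[[[0,0,0,0,0,0]]]'>/dev/null; python3 chk.py
```

```text
14.80 yaw 2.361 mz 0.154 mxy 0.59 -0.17 z 0.1027 xy 0.5098 0.3852 F [ 0.8  3.1 -0.7]
15.05 yaw 2.361 mz 0.183 mxy 0.53 -0.13 z 0.1027 xy 0.5099 0.3852 F [ 0.2  3.  -1.2]
15.30 yaw 2.341 mz 0.206 mxy 0.54 -0.05 z 0.1027 xy 0.5098 0.3852 F [ 1.   1.1 -1. ]
15.43 yaw 2.341 mz 0.262 mxy 0.51 -0.10 z 0.1028 xy 0.5099 0.3852 F [ 0.6  2.2 -0.6]
```

```bash

for i in 1; do python3 -m jog '[[[0,0,0,0,0,0.01],[0,0,0,0,0,0]]]'>/dev/null; python3 chk.py;python3 -m jog '[[[0,0,0,0,0,0]]]'>/dev/null; python3 chk.py;python3 -m jog '[[[0,0,0,0,0,0]]]'>/dev/null; python3 chk.py; done; python3 -m jog '[[[0,0,0,0,0,0]]]'>/dev/null; python3 chk.py
```

```text
15.68 yaw 2.331 mz 0.208 mxy 0.42 -0.08 z 0.1027 xy 0.5098 0.3852 F [-0.1  2.  -0.5]
15.80 yaw 2.331 mz 0.252 mxy 0.41 -0.02 z 0.1027 xy 0.5099 0.3852 F [0.7 1.2 0.3]
15.93 yaw 2.331 mz 0.232 mxy 0.39 -0.01 z 0.1027 xy 0.5098 0.3852 F [0.1 2.3 0.4]
16.05 yaw 2.331 mz 0.228 mxy 0.35 -0.01 z 0.1027 xy 0.5099 0.3852 F [ 0.6  1.3 -0.2]
```

Torque is steady at about 0.23 N m, which is snug (about 18 N). I back off within the slot play, lift, turn back and return towards the stand.

```bash

python3 -m jog '[[[0,0,0,0,0,-0.05],[0,0,0,0,0,-0.05],[0,0,0,0,0,0]]]'>/dev/null; python3 chk.py
python3 -m jog '[[[0,0,-0.004,0,0,0],[0,0,-0.006,0,0,0],[0,0,-0.025,0,0,0],[0,0,-0.04,0,0,0],[0,0,-0.04,0,0,0],[0,0,-0.022,0,0,0],[0,0,0,0,0,-0.151],[0,0,0,0,0,-0.151],[0,0,0,0,0,-0.151],[0,0,0,0,0,-0.151],[0,0,0,0,0,-0.151],[0,0,0,0,0,-0.151]]]'>/dev/null; python3 chk.py
python3 -m jog '[[[0.0081,-0.052,0,0,0,0],[0.0081,-0.052,0,0,0,0],[0.0081,-0.052,0,0,0,0],[0.0081,-0.052,0,0,0,0],[0.0081,-0.052,0,0,0,0],[0.0081,-0.052,0,0,0,0],[0.0081,-0.052,0,0,0,0],[0.0081,-0.052,0,0,0,0],[0.0081,-0.052,0,0,0,0],[0.0081,-0.052,0,0,0,0],[0.0081,-0.052,0,0,0,0],[0,0,0,0,0,0]]]'>/dev/null; python3 -m jog '[[[0,0,0,0,0,0],[0,0,0,0,0,0],[0,0,0,0,0,0]]]'; python3 chk.py; python3 - <<'E'
from h import *
s=get_state();snap('wrist','w4');t=R.from_quat(s['eef_rot']).as_matrix()
tip=s['tool_pos']-[0,0,.0714]; print(proj('w4',[tip,[.533,-.193,.06]]), 'delta tool',t.T@(np.array([.5341,-.1932,.0794])-s['tool_pos']))
im=cv2.imread('pics/w4.png')[110:290,136:376]; cv2.imwrite('pics/w4b.png',cv2.resize(im,(800,600),interpolation=cv2.INTER_CUBIC))
E
```

```text
16.43 yaw 2.431 mz 0.045 mxy 0.35 -0.05 z 0.1027 xy 0.5100 0.3852 F [0.7 1.2 1.6]
17.93 yaw -2.942 mz 0.038 mxy 0.03 -0.01 z 0.2398 xy 0.5097 0.3839 F [-0.2  0.6 -1. ]
clock: 19.8
tool_pos: [0.5335, -0.1917, 0.2398]
eef_rot: [-0.099, 0.995, 0.0, -0.0]
contact_force: [-0.2, 0.1, -0.2]
opening: 0.223
finger_force: 50.0
19.80 yaw -2.944 mz 0.035 mxy 0.05 0.01 z 0.2398 xy 0.5335 -0.1917 F [-0.2  0.1 -0.2]
[[255.45607713 203.15358894]
 [254.36343025 166.4897759 ]] delta tool [-0.00029788 -0.00160173  0.16044793]
```

View pics/w4b.png

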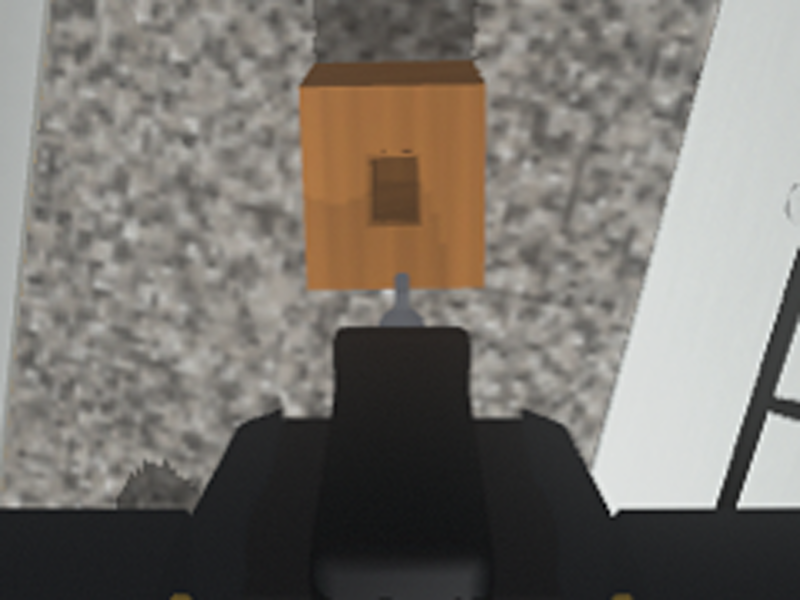

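The hole's centre is at (396,190) in the crop and the driver axis at 402, so it needs about -1.7 mm in tool y. That agrees with the recorded pose. I shift and lower.

```bash

python3 -m jog '[[[-0.0003,-0.0016,0,0,0,0],[0,0,0,0,0,0],[0,0,0.04,0,0,0],[0,0,0.04,0,0,0],[0,0,0.015,0,0,0],[0,0,0.005,0,0,0],[0,0,0,0,0,0],[0,0,0,0,0,0]]]'>/dev/null; python3 chk.py || exit
python3 -m jog '[[[0,0,0.01,0,0,0],[0,0,0.01,0,0,0],[0,0,0,0,0,0]]]'>/dev/null; python3 chk.py || exit
python3 -m jog '[[[0,0,0.02,0,0,0],[0,0,0.014,0,0,0],[0,0,0,0,0,0],[0,0,0,0,0,0]]]'>/dev/null; python3 chk.py; python3 -m jog '[[[0,0,0.003,0,0,0],[0,0,0.002,0,0,0],[0,0,0,0,0,0],[0,0,0,0,0,0]]]'>/dev/null; python3 chk.py
```

```text
20.85 yaw -2.947 mz 0.015 mxy -0.01 0.03 z 0.1409 xy 0.5350 -0.1948 F [ 0.3  0.2 -1.1]
21.23 yaw -2.946 mz -0.027 mxy -0.03 0.02 z 0.1186 xy 0.5332 -0.1945 F [-0.3 -0.5 -0.2]
21.73 yaw -2.946 mz 0.006 mxy 0.03 -0.08 z 0.0860 xy 0.5344 -0.1946 F [-0.5 -0.3 -0.8]
22.23 yaw -2.946 mz -0.018 mxy 0.05 0.02 z 0.0807 xy 0.5341 -0.1946 F [-1.2  0.1 -1. ]
```

In the hole with no binding. I lower 1 mm, release, rise and check.

```bash

python3 -m jog '[[[0,0,0.001,0,0,0],[0,0,0,0,0,0]]]'>/dev/null; python3 chk.py
python3 -m jog '[[[0,0,0,0,0,0],[0,0,0,0,0,0],[0,0,0,0,0,0],[0,0,0,0,0,0],[0,0,0,0,0,0],[0,0,0,0,0,0]]]' 0.06; python3 -m jog '[[[0,0,-0.03,0,0,0],[0,0,-0.04,0,0,0],[0,0,-0.045,0,0,0],[0,0,-0.045,0,0,0],[0,0,0,0,0,0],[0,0,0,0,0,0],[0,0,0,0,0,0],[0,0,0,0,0,0]]]'; python3 - <<'E'
from h import *
snap('wrist','w5')
im=cv2.imread('pics/w5.png')[90:300,116:396]; cv2.imwrite('pics/w5b.png',cv2.resize(im,(560,420)))
E
```

```text
22.48 yaw -2.946 mz -0.016 mxy -0.01 -0.01 z 0.0796 xy 0.5340 -0.1946 F [-0.6 -0.8 -1. ]
clock: 23.22
tool_pos: [0.534, -0.1946, 0.0797]
eef_rot: [-0.097, 0.995, 0.0, -0.0]
contact_force: [0.6, -0.8, -0.1]
opening: 0.681
finger_force: 0.0
clock: 24.22
tool_pos: [0.5334, -0.1945, 0.2385]
eef_rot: [-0.098, 0.995, 0.0, -0.001]
contact_force: [0.5, -0.4, -0.0]
opening: 0.681
finger_force: 0.0
```

View pics/w5b.png

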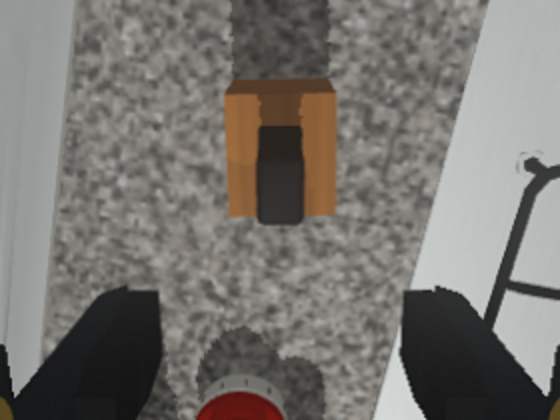

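The picture shows the driver standing upright in its stand as at the start (handle at (280,175)), with the fingers clear. Handing in.

```bash
python3 -c "
from plant import *
print(finish_job())"
```

```text
the job is handed in; nothing more can be done
None
```

The cam screw was turned clockwise until the torque climbed to about 0.23 N m (roughly 0.2 net of sensor offset, so an estimated 15–18 N clamp). The driver is back in its stand and released, and the job was handed in at about 24 s; no verdict was returned.

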